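# Press the matching shelf label home in its programming dock

## Robot

A 6-joint arm with a two-finger parallel gripper is mounted at the origin on a cart in front of the work surface, level with it; the furniture and walls round the work are solid. World frame = base frame: x ahead of the robot, y to its left, z up, the work surface at z = 0. Lengths are in mm, angles in rad, forces in N, time in s.
With the tool pointing down it reaches from about 275 to 750 mm from the base axis. Payload 10.2 kg.
Tool frame: the origin (TCP) lies on the centre line of the jaws, within the pads' length; the fingertips stand 19 mm ahead of it and the grasp point (between the pads) is the TCP; z points along the fingers, y is the line along which they close (so a half turn about z gives the same grasp; the last joint's range is limited). The gripper opens to 85 mm and grips with 20 to 120 N. Pads are 22 mm wide; open, the fingers measure 114 mm over their backs; the gripper's body (76 mm by 85 mm) begins 54 mm behind the grasp point. The pads swing forward as they close: fully open they stand 13 mm farther back than shut.
Start: joints at [-1.426, 0.313, 1.498, -0, 1.331, -0.223], TCP at [188.759, -489.899, 250.294] pointing down, gripper open.
Joint ranges: [-2.94, 2.94], [-0.97, 2.17], [0.19, 2.56], [-1.23, 4.37], [0.02, 3.11], [-2.88, 2.88]. Speed limits (rad/s): [2.39, 2.39, 3.01, 3.14, 3.14, 3.14].

## Interface

Orientations are given as a unit quaternion [w, x, y, z].
In Python, from rig import sense, capture, finish_job, regions_of, mark_of gives the robot as it stands.
- The arm moves only by the tool jog_arm, never from a script. Its argument "series" is text: rows parted by semicolons, each of 7 numbers parted by spaces: the shift along the tool's x, y, z in units of 0.4 m (1.0 is 0.4 m), then the turn, a rotation vector about the tool's x, y, z in units of pi/2 rad (1.0 is pi/2 rad), then the opening, from -1 (shut) to 1 (fully open). A call has 1 to 20 rows; each row is the pose to reach, as a shift and turn from the pose commanded when the call began, along the tool's axes at that moment; what a row does not reach only later rows make up. A row lasts 1/8 s, in which the tool goes at most 62.5 mm and 10.7 degrees, less where a joint would pass 70% of its speed; a pose out of reach is approached as far as the arm can. A call with a number of a shift or a turn outside -1 to 1 is refused whole. A call with a gripper value outside its range is refused whole. The fingers move at their own pace and stop on an object; "grip_force" is the grip in N (left out, the last holds). Time passes only in rows, so rows that repeat a pose let the fingers close. It gives the time, the measured TCP pose, the force, the opening and the grip force at its end, in the units of the state.
- sense(): the state, without advancing time (a new reading comes with each control period).
- capture(name): name is "side" or "top" or "wrist"; returns a dict with "img" (420x560x3 uint8, red, green, blue), "intrinsics" (3x3 intrinsics, pixels), "R" (3x3) and "t" (3): a world point X has camera coordinates R X + t. Camera axes: x right, y down, z forward; pixel columns grow to the right and rows downward; lengths in mm; the calibration is good to about 2 mm. A picture is of the moment at which its call begins. There is no depth.
- finish_job(): hands the job in; it is judged then, once.
Trained networks look in a picture, given as the dict that the camera call returned (one of the last four; its "shot" number tells which), for a name from the list of things; names that differ only in an ending like _2 or _b are one class to them, and where a whole thing is asked for, a point or a joint stands for the part that bears it (a point fixed in the world has none). Each returns a list of dicts, best first, with "confidence" (0 to 1); they miss things now and then, are a little off and sometimes report something else, mostly with a low value. They report only what shows in the picture. A call takes as long as a camera call. They do not tell look-alikes from the thing itself.
- regions_of(label, picture): "region" (420x560 bool, what is visible of it) and "point" ([row, column] in pixels, amid what is visible of it).
- mark_of(label, picture): "point" ([row, column] in pixels: a listed point, or the origin of a listed thing).
The state is a dict: "time_s": time; "joints": joint angles; "dq": joint speeds; "tau": joint torques, N m; "eef_pos": TCP position; "ee_rot": TCP orientation; "force": force on the tool from outside, world axes, zero at the start; "wrist_torque": the same for the moment, N m; "grip_width": opening from 0.0 (shut) to 1.0 (fully open); "grip_force": force on a finger pad.
Only numpy, scipy, OpenCV 4.12 (cv2) and the standard library are available. Lean on these libraries where they do the work, as an engineer would, in place of code of your own. Each camera call takes 0.05 s, during which the arm holds its last target. There are 200 camera calls.

## Task

Three electronic shelf labels stand in the aluminium holding strip. Take the one whose width just fits the bay of the grey programming dock, push its foot down behind the dock's lip with the screen facing out over the front of the dock (the side with the three small lights and the round button), and press it fully home against the sprung contacts; they push it up again if you let go, so finish while still holding it pressed home. The other two labels belong in the strip, and the loose things round about stay where they are.

Things in the scene. Friction and masses are not known exactly. Their poses are not given: they have to be found in the camera images.
- label_mid: Electronic shelf label: white plastic plate 62 mm wide (y), 10 thick (x), 60 tall (z), about 60 g, screen with a red field at its lower edge, grey battery door on its back. Origin: centre of its underside (foot); x points from the screen to the back. Starts upright in one of the strip's three places. This is the one that fits the dock's 65 mm bay.
- label_narrow: Electronic shelf label: white plastic plate 48 mm wide (y), 10 thick (x), 60 tall (z), about 60 g, screen with black fields only, grey battery door on its back. Origin: centre of its underside (foot); x points from the screen to the back. Starts upright in one of the strip's three places. Too narrow for the dock's bay: it would stand loose.
- label_wide: Electronic shelf label: white plastic plate 78 mm wide (y), 10 thick (x), 60 tall (z), about 60 g, screen with black fields only, grey battery door on its back. Origin: centre of its underside (foot); x points from the screen to the back. Starts upright in one of the strip's three places. Too wide for the dock's bay.
- label_mid_face (a point): Centre of the 62 mm label's screen: on its front face, 37 mm above its foot, 5 mm ahead (-x) of its origin.
- strip: Holding strip, fixed: dark plate 62 x 292 x 8 mm with two 3 mm aluminium walls along y, 12.4 mm apart, tops 22 mm above the bench. The labels stand between them on the plate (foot 8 mm above the bench), screens to the strip's -x, at its y = -88, 0, +88 mm (within 5 mm) in any order. Origin: centre of its underside.
- dock: Programming dock, fixed: grey box, x -38 to +62, y -65 to +65, 26 mm high, front (-x side) with three small lights and a round button. On top a bay of shelf-edge profile, 12.5 mm (x) by 65 mm (y), open upwards; its front lip, back wall and end cheeks stand 18 mm above its floor, then flare out at 45 degrees up to 23 mm. Origin: on the underside, below the bay's centre.
- dock_seat (a point): Centre of the bay's floor, 26 mm above the dock's underside (the bench). The origin of a label that is fully home lies here, its x along the dock's x.
- contacts (a joint): Travel of the sprung gold contact block (34 x 8.5 mm) in the middle of the bay's floor, m: 0 = up, 6 mm above the floor; 0.006 = flush with the floor, as under a label that is home. It pushes up with 3 N at 0, rising to 9 N at 0.006, more than a label weighs.
- marker: Loose red marker pen, 12 x 122 x 12 mm, behind the work. Origin: centre of its underside.
- reel: Loose reel of solder with red flanges, 49 mm across, 34 mm high, behind the strip. Origin: centre of its underside.
- steel_tweezers: Loose bare steel tweezers, 10 x 140 x 13 mm, on the mat in front of the dock. Origin: centre of its underside.
- stick: Loose red memory stick, 54 x 18 x 8 mm, near the front edge of the mat. Origin: centre of its underside.
There are look-alikes about, which are no part of the job. What is shaped like the label_wide but pink or yellow is not meant.

How it is judged (in metres and radians):
On the way, in this order (a step that is already met when the one before it is completed fails the run):
1. the 62 mm label is lifted clear of the strip in the fingers (height (world z) of label_mid above 0.03 m and contact force between the fingers and label_mid above 1 N), for 0.2 s.
2. its foot stands behind the dock's lip (z of label_mid in the frame of dock below 0.042 m and horizontal distance between label_mid and dock_seat below 0.004 m and angle between the x axis of label_mid and the x axis of dock, either way round below 0.15 rad), for 0.1 s.
At the end, for the whole second after the job is handed in: The 62 mm label stands upright (0.08 rad) in the bay, within 3 mm of its centre, screen to the front, foot within 2 mm of the floor, contacts pressed in over 4.5 mm, at rest, the fingers still on it (over 1 N); the other labels stand in the strip, moved under 20 mm (z of label_mid in the frame of dock_seat below 0.002 m and horizontal distance between label_mid and dock_seat below 0.003 m and value of joint contacts above 0.0045 m and x of label_mid_face in the frame of dock below -0.002 m and angle between label_mid's own z axis and vertical below 0.08 rad and angle between the x axis of label_mid and the x axis of dock, either way round below 0.1 rad and contact force between the fingers and label_mid above 1 N and linear speed of label_mid below 0.02 m/s and distance of each of label_narrow, label_wide from where it was at the start of the episode below 0.02 m and angle between each of label_narrow, label_wide's own z axis and vertical below 0.3 rad); the arm keeps its last pose, push and grip.
It fails at once if a loose thing round about is moved more than 30 mm (distance of any of marker, reel, steel_tweezers, stick from where it was at the start of the episode above 0.03 m).
It also fails if it takes over 38 s, if anything falls off the work surface, if the arm or the gripper's body presses on something with over 40 N, if the wrist force passes 120 N, or if a joint passes its speed limit or range.

## Working session

There is one attempt and no reset: what is moved stays moved. The work goes in short steps, Python scripts to look and compute and a tool call to move; the robot and the scene stay as the last step left them, time stands still between calls to the robot, and variables do not carry over. Pictures are saved under pics/ and viewed, at most 10 in all, crops included, and the job is handed in when it is done.

Besides the shell and the picture viewer there is one more tool, called after "Emit:" in YAML: its name, and indented under it one key for each argument. jog_arm: Moves the arm, as the interface text tells. Shifts and turns lie within -1 to 1; 1 stands for 0.4 m of shift or pi/2 rad of turn. Its arguments: {"type":"object","properties":{"series":{"type":"string"},"grip_force":{"type":"number"}},"required":["series"]}

```bash
mkdir -p pics
cat > h.py <<'E'
import numpy as np, cv2, json
from rig import *
from scipy.spatial.transform import Rotation as Ro
def ray(p,rc):
    K=np.array(p["intrinsics"]);R=np.array(p["R"]);t=np.array(p["t"])
    d=R.T@np.linalg.inv(K)@np.array([rc[1],rc[0],1.]);return -R.T@t,d/np.linalg.norm(d)
def onz(p,rc,z):
    o,d=ray(p,rc);return o+d*(z-o[2])/d[2]
def proj(p,X):
    K=np.array(p["intrinsics"]);c=np.array(p["R"])@np.array(X)+np.array(p["t"]);q=K@c;return np.array([q[1]/q[2],q[0]/q[2]])
def tri(l):
    A=np.zeros((3,3));b=np.zeros(3)
    for p,rc in l:
        o,d=ray(p,rc);M=np.eye(3)-np.outer(d,d);A+=M;b+=M@o
    return np.linalg.solve(A,b)
E
cat > a.py <<'E'
from h import *
P={n:capture(n) for n in("top","side")}
for n in P:
    cv2.imwrite(f"pics/{n}0.png",P[n]["img"][:,:,::-1])
    print(n,"cam",(-np.array(P[n]["R"]).T@P[n]["t"]).round())
for l in["label_mid","label_narrow","label_wide","label_mid_face","strip","dock","dock_seat","marker","reel","steel_tweezers","stick"]:
    for n in P:
        print(l,n,[(np.round(m["point"],1).tolist(),round(m["confidence"],2),onz(P[n],m["point"],{"label_mid":8,"label_narrow":8,"label_wide":8,"label_mid_face":45,"dock_seat":26}.get(l,0)).round(1)[:2].tolist()) for m in mark_of(l,P[n])[:4]])
s=sense();print(s["eef_pos"],s["ee_rot"],s["time_s"])
E
python3 a.py
```

```text
top cam [ 413.   96. 1323.]
side cam [-13. 931. 515.]
label_mid top [([223.8, 258.5], 0.75, [533.4, 198.2])]
label_mid side [([244.1, 276.0], 0.72, [525.8, 183.6])]
label_narrow top [([239.9, 188.5], 0.48, [498.7, 371.7])]
label_narrow side [([280.6, 237.3], 0.89, [497.5, 367.5])]
label_wide top [([172.7, 341.4], 0.83, [654.6, -10.4]), ([224.1, 315.1], 0.66, [528.6, 59.0]), ([227.9, 226.5], 0.65, [525.6, 277.4]), ([222.9, 257.7], 0.38, [535.7, 200.1])]
label_wide side [([210.0, 281.7], 0.8, [637.6, -0.6]), ([234.1, 303.1], 0.64, [499.3, 95.7]), ([260.4, 256.2], 0.62, [516.9, 276.4])]
label_mid_face top [([221.9, 260.3], 0.73, [534.5, 190.9])]
label_mid_face side [([219.0, 245.9], 0.56, [633.6, 172.6]), ([232.5, 271.3], 0.49, [531.3, 196.3])]
strip top [([230.8, 222.2], 0.92, [519.4, 289.3]), ([285.6, 335.3], 0.22, [377.6, 14.6])]
strip side [([262.3, 255.6], 0.95, [521.0, 273.8])]
dock top [([215.0, 399.6], 0.94, [545.7, -150.1])]
dock side [([202.2, 329.9], 0.68, [557.4, -158.2])]
dock_seat top [([212.9, 402.8], 0.77, [548.0, -153.2])]
dock_seat side [([257.2, 259.5], 0.71, [500.8, 283.9]), ([199.6, 333.3], 0.55, [530.2, -127.8])]
marker top [([154.1, 293.3], 0.69, [707.4, 107.6]), ([284.0, 334.4], 0.21, [381.5, 16.6])]
marker side [([218.4, 244.2], 0.42, [702.2, 99.7])]
reel top [([162.3, 201.4], 0.81, [693.9, 339.7]), ([283.0, 403.2], 0.63, [379.5, -150.3])]
reel side [([253.4, 180.5], 0.83, [698.6, 349.7])]
steel_tweezers top [([280.4, 403.6], 0.59, [385.7, -151.6])]
steel_tweezers side [([214.5, 380.6], 0.62, [385.9, -165.1])]
stick top [([285.0, 336.8], 0.67, [378.9, 10.9]), ([230.3, 224.6], 0.62, [520.5, 283.3])]
stick side [([234.0, 359.1], 0.62, [383.1, -8.4])]
[ 188.75596823 -489.91569225  250.29962593] [ 1.38332682e-05  9.83139567e-01  1.82856751e-01 -7.58694454e-06] 1.2
```

Run:
```python
import cv2
t=cv2.imread("pics/top0.png")[130:310,140:480];s=cv2.imread("pics/side0.png")[150:330,150:490]
cv2.imwrite("pics/c.png",cv2.resize(cv2.vconcat([t,s]),None,fx=1.65,fy=1.65,interpolation=cv2.INTER_CUBIC))
```

```text
(no output)
```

View pics/c.png

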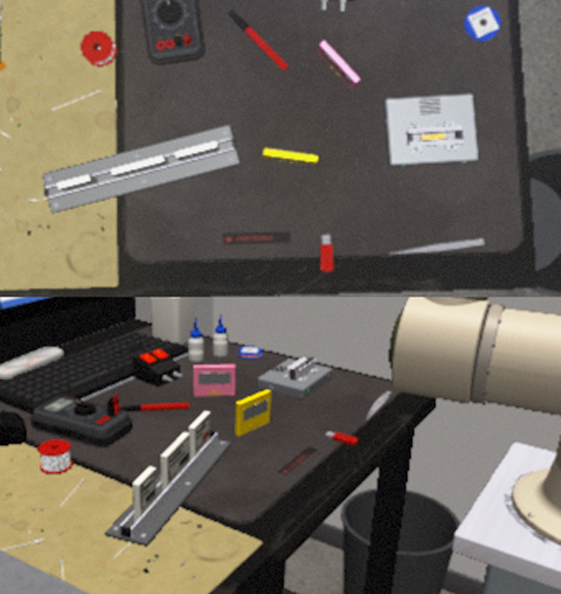

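The top view (a stacked crop, scale 1.65) shows three labels in the strip.

| Label | Top-image pixel (row, col) | Width |
|---|---|---|
| Left | (240,188) | about 50 mm |
| Middle | (228,226) | about 80 mm |
| Right | (224,258) | about 63 mm |

There are also a pink plate at (173,341) and a yellow one at (224,315). These are look-alikes, not labels. The right-hand one, nearest the dock, fits label_mid. I'll move over it and confirm with the wrist camera.

Emit:
jog_arm:
  series: "0.69 -0.645 -0.01 0 0 -0.446 1; 0.69 -0.645 -0.01 0 0 -0.446 1; 0.69 -0.645 -0.01 0 0 -0.446 1; 0.69 -0.645 -0.01 0 0 -0.446 1; 0.69 -0.645 -0.01 0 0 -0.446 1; 0.69 -0.645 -0.01 0 0 -0.446 1; 0.69 -0.645 -0.01 0 0 -0.446 1; 0.69 -0.645 -0.01 0 0 -0.446 1"

```text
time_s: 2.2
eef_pos: [353.5, -150.2, 254.4]
ee_rot: [0.0, 0.861, 0.509, -0.0]
force: [0.1, -1.0, -0.0]
grip_width: 1.003
grip_force: 0.0
```

Emit:
jog_arm:
  series: "0.944 -0.047 0 0 0 -0.446 1; 0.944 -0.047 0 0 0 -0.446 1; 0.944 -0.047 0 0 0 -0.446 1; 0.944 -0.047 0 0 0 -0.446 1; 0.944 -0.047 0 0 0 -0.446 1; 0.944 -0.047 0 0 0 -0.446 1; 0.944 -0.047 0 0 0 -0.446 1; 0.944 -0.047 0 0 0 -0.446 1"

```text
time_s: 3.2
eef_pos: [519.3, 188.4, 253.8]
ee_rot: [-0.0, 0.634, 0.773, -0.0]
force: [0.5, 0.1, -0.2]
grip_width: 0.998
grip_force: 0.0
```

```bash
cat > b.py <<'E'
from h import *
p=capture("wrist");cv2.imwrite("pics/w1.png",p["img"][:,:,::-1])
R=np.array(p["R"]);print("cam",(-R.T@p["t"]).round(1),"fwd",R[2].round(2),"right",R[0].round(2))
for l,z in[("label_mid",8),("label_narrow",8),("label_wide",8),("label_mid_face",45),("strip",0)]:
    print(l,[(np.round(m["point"],1).tolist(),round(m["confidence"],2),onz(p,m["point"],z).round(1)[:2].tolist()) for m in mark_of(l,p)[:4]])
for l in("label_mid","label_narrow","label_wide"):
    for m in regions_of(l,p)[:3]:
        r=cv2.minAreaRect(np.argwhere(m["region"])[:,::-1].astype(np.float32));print(l,round(m["confidence"],2),r)
s=sense();print(s["eef_pos"],s["ee_rot"],s["joints"],s["time_s"],s["force"])
E
python3 b.py
```

```text
cam [504.8 260.2 377.5] fwd [ 0.06 -0.28 -0.96] right [0.98 0.19 0.  ]
label_mid [([174.1, 298.0], 0.98, [536.6, 191.8]), ([286.5, 427.5], 0.65, [705.6, 94.9])]
label_narrow []
label_wide [([362.1, 361.1], 0.8, [658.5, -17.5]), ([83.5, 296.7], 0.76, [517.3, 277.2])]
label_mid_face [([183.1, 293.0], 0.73, [530.6, 189.5])]
strip [([81.0, 296.8], 0.66, [517.1, 279.8])]
label_mid 0.93 ((299.0, 182.5), (77.0, 14.0), 90.0)
label_wide 0.91 ((297.5, 80.5), (101.0, 15.0), 90.0)
label_wide 0.89 ((365.9614562988281, 378.00421142578125), (45.851341247558594, 67.56134796142578), 65.32313537597656)
label_wide 0.57 ((261.22412109375, 301.1896667480469), (18.012451171875, 92.29060363769531), 21.801410675048828)
[518.87726878 189.72352475 254.48036578] [9.85596466e-05 6.33892768e-01 7.73420934e-01 9.28476230e-05] [ 1.38456014e-01  3.70599156e-01  1.40656570e+00 -1.92059946e-05
  1.36415764e+00 -5.91842102e-02] 3.65 [-0.3628675  -0.12206458 -0.32699709]
```

View pics/w1.png

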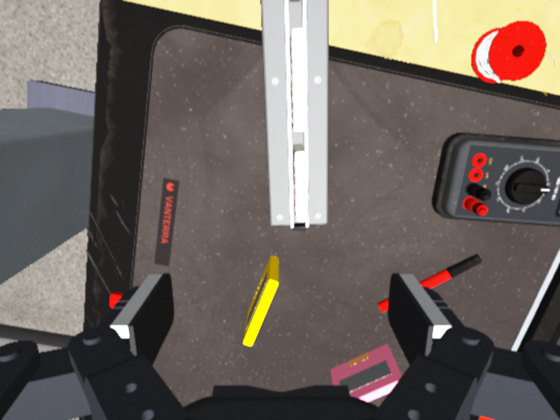

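Run:
```python
import cv2
a=cv2.imread("pics/w1.png")[135:235,260:340]
a=cv2.resize(a,None,fx=5.5,fy=5.5,interpolation=cv2.INTER_CUBIC)
b=cv2.imread("pics/side0.png")[215:300,215:290]
b=cv2.resize(b,(int(75*550/85)//2*1,550)) if 0 else cv2.resize(b,None,fx=550/85,fy=550/85,interpolation=cv2.INTER_CUBIC)
h=min(a.shape[0],b.shape[0],550);o=cv2.hconcat([a[:h,:330],b[:h,:469]]) if 0 else cv2.hconcat([cv2.resize(a,(380,475)),cv2.resize(b,(419,475))])
cv2.imwrite("pics/c2.png",o)
```

```text
(no output)
```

View pics/c2.png

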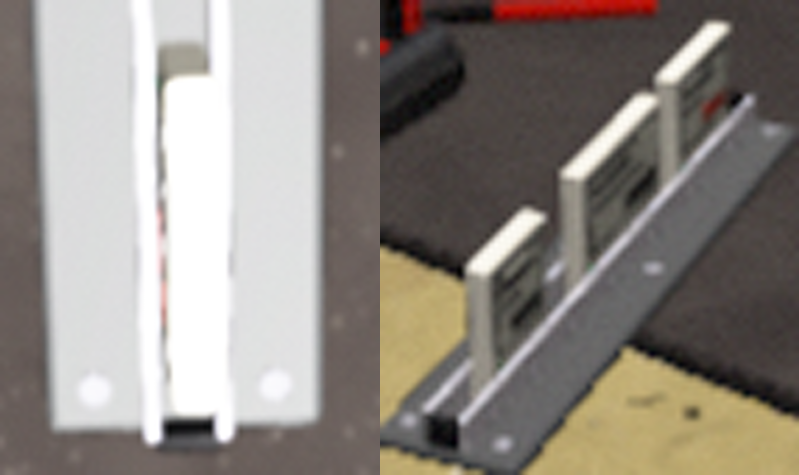

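The enlarged crop confirms it. The plate at wrist pixels (151–222, 295–308) has a red field on its -x (left) side and is the 62 mm label, so the screens face -x. Next I'll work out the grasp.

```bash
cat > c.py <<'E'
from h import *
p=capture("wrist");g=p["img"].astype(int)
s=sense();R=Ro.from_quat(np.roll(s["ee_rot"],-1)).as_matrix();e=np.array(s["eef_pos"])
m=(g.min(2)>225)
for l in("label_mid","label_wide"):
    r=[x for x in regions_of(l,p)][0]["region"]&m
    r=cv2.morphologyEx(r.astype(np.uint8),cv2.MORPH_OPEN,np.ones((7,7)))
    n,L,st,c=cv2.connectedComponentsWithStats(r)
    if n<2: print(l,"none");continue
    k=1+st[1:,4].argmax();q=np.argwhere(L==k)[:,::-1].astype(np.float32)
    W=np.array([onz(p,(y,x),68)[:2] for x,y in q],np.float32)
    rr=cv2.minAreaRect(W);print(l,st[k],"centre",rr)
    if l=="label_mid":
        d=np.array([*rr[0],54])-e; print("delta tool/400 to grasp z54",(R.T@d/400).round(4))
# strip: plate edges via region
for x in regions_of("strip",p)[:1]:
    W=np.array([onz(p,(y,x2),8)[:2] for y,x2 in np.argwhere(x["region"])],np.float32);print("strip",cv2.minAreaRect(W))
print(e,"tool x,y",R[:,0].round(3),R[:,1].round(3))
for a,b in((295,150.8),(308,150.8),(295,222.4),(308,222.4)):print(onz(p,(b,a),68).round(1))
E
python3 c.py
```

```text
label_mid [295 153  13  70 831] centre ((536.4669189453125, 192.43885803222656), (10.37584114074707, 61.50529098510742), 12.451888084411621)
delta tool/400 to grasp z54 [-0.0023  0.0443  0.5011]
label_wide none
strip ((525.2062377929688, 240.73660278320312), (62.49152374267578, 221.4024200439453), 12.957721710205078)
[518.87621936 189.86278    254.43380356] tool x,y [-0.197  0.98   0.   ] [0.98  0.197 0.   ]
[524.6 223.2  68. ]
[535.4 225.4  68. ]
[537.8 161.1  68. ]
[549.1 163.3  68. ]
```

Emit:
jog_arm:
  series: "-0.0023 0.0443 0.25 0 0 -0.014 1; -0.0023 0.0443 0.36 0 0 -0.014 1; -0.0023 0.0443 0.44 0 0 -0.014 1; -0.0023 0.0443 0.48 0 0 -0.014 1; -0.0023 0.0443 0.501 0 0 -0.014 1; -0.0023 0.0443 0.501 0 0 -0.014 1; -0.0023 0.0443 0.501 0 0 -0.014 0; -0.0023 0.0443 0.501 0 0 -0.014 -1; -0.0023 0.0443 0.501 0 0 -0.014 -1; -0.0023 0.0443 0.501 0 0 -0.014 -1; -0.0023 0.0443 0.501 0 0 -0.014 -1; -0.0023 0.0443 0.501 0 0 -0.014 -1"
  grip_force: 60

```text
time_s: 5.35
eef_pos: [536.6, 192.7, 54.2]
ee_rot: [0.0, 0.625, 0.78, 0.0]
force: [-0.7, -0.5, 3.1]
grip_width: 0.108
grip_force: 59.1
```

Emit:
jog_arm:
  series: "0 0 -0.04 0 0 0 -1; 0 0 -0.1 0 0 0 -1; 0 0 -0.2 0 0 0 -1; 0 0 -0.35 0 0 0 -1; 0 0 -0.5 0 0 0 -1; -0.14 -0.03 -0.5 0 0 0.05 -1; -0.27 -0.055 -0.5 0 0 0.1 -1; -0.4 -0.08 -0.5 0 0 0.14 -1; -0.53 -0.105 -0.5 0 0 0.14 -1; -0.66 -0.13 -0.5 0 0 0.14 -1; -0.8 -0.155 -0.5 0 0 0.14 -1; -0.9 -0.175 -0.5 0 0 0.14 -1; -0.94 -0.182 -0.5 0 0 0.14 -1; -0.94 -0.182 -0.5 0 0 0.14 -1; -0.94 -0.182 -0.5 0 0 0.14 -1"

```text
time_s: 7.22
eef_pos: [547.6, -188.7, 254.2]
ee_rot: [-0.0, 0.707, 0.708, 0.0]
force: [0.1, 0.6, -1.6]
grip_width: 0.106
grip_force: 58.6
```

```bash
cat > d.py <<'E'
from h import *
import sys
p=capture("wrist");cv2.imwrite(sys.argv[1],p["img"][:,:,::-1])
R=np.array(p["R"]);print("cam",(-R.T@p["t"]).round(1))
for l,z in[("dock_seat",26),("dock",0),("label_mid",100),("contacts",0)]:
    print(l,[(np.round(m["point"],1).tolist(),round(m["confidence"],2),onz(p,m["point"],z).round(1)[:2].tolist()) for m in mark_of(l,p)[:3]])
for x in regions_of("dock",p)[:1]:
    r=x["region"].astype(np.uint8)
    W=np.array([onz(p,(y,c),26)[:2] for y,c in np.argwhere(r)],np.float32);print("dock rect@z26",cv2.minAreaRect(W))
s=sense();print(s["eef_pos"],s["ee_rot"],s["joints"],s["grip_width"],s["grip_force"],s["time_s"])
E
python3 d.py pics/w2.png
```

```text
cam [ 547.2 -115.6  377.9]
dock_seat [([137.1, 280.4], 0.81, [547.6, -149.6])]
dock [([137.3, 280.4], 0.95, [547.6, -152.3])]
label_mid [([257.3, 280.2], 0.7, [547.4, -239.8])]Traceback (most recent call last):
  File "d.py", line 6, in <module>
    print(l,[(np.round(m["point"],1).tolist(),round(m["confidence"],2),onz(p,m["point"],z).round(1)[:2].tolist()) for m in mark_of(l,p)[:3]])
                                                                                                                           ~~~~~~~^^^^^
ValueError: it knows: dock, dock_seat, label_mid, label_mid_face, label_narrow, label_wide, marker, reel, steel_tweezers, stick, strip
```

View pics/w2.png

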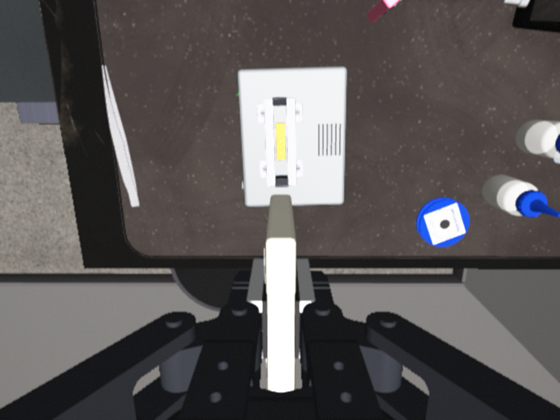

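```bash
sed -i 's/,("contacts",0)\]/]/' d.py
cat >> d.py <<'E'
def rect(mask,z,n):
    k,L,st,_=cv2.connectedComponentsWithStats(mask.astype(np.uint8));i=1+st[1:,4].argmax()
    W=np.array([onz(p,(y,c),z)[:2] for y,c in np.argwhere(L==i)],np.float32);print(n,st[i],cv2.minAreaRect(W),"mean",W.mean(0))
h=cv2.cvtColor(p["img"],cv2.COLOR_RGB2HSV);sub=np.zeros(h.shape[:2],bool);sub[60:210,230:350]=1
rect((h[...,1]>110)&(h[...,0]>15)&(h[...,0]<40)&(h[...,2]>120)&sub,32,"contacts")
gr=cv2.cvtColor(p["img"],cv2.COLOR_RGB2GRAY)
rect((gr>245)&sub,49,"white lips");print("dark ends")
for a,b in((90,110),(170,192)):
    m=sub&(gr<70);m[:a]=0;m[b:]=0;m[:,:265]=0;m[:,296:]=0;rect(m,49,"dark")
for c in(272,276,280,284,288):print(c,gr[185:205,c])
for r in(110,125,155,170):print(r,gr[r,258:304])
E
python3 d.py pics/w3.png
```

```text
cam [ 547.3 -116.   377.8]
dock_seat [([136.5, 282.4], 0.85, [549.5, -149.6])]
dock [([137.5, 280.9], 0.55, [548.2, -153.1])]
label_mid [([254.8, 279.2], 0.75, [546.6, -238.0])]
dock rect@z26 ((559.1906127929688, -153.112060546875), (100.6817855834961, 129.98773193359375), 1.2862781286239624)
[ 547.52780252 -189.97017253  253.91420383] [-2.49649953e-05  7.06961838e-01  7.07251694e-01  2.79126328e-05] [-5.36037185e-01  4.31872933e-01  1.31932260e+00  6.75085736e-05
  1.39043174e+00 -5.36459214e-01] 0.10683503831268364 58.57147514820099 7.675
contacts [277 123   8  35 234] ((547.6845092773438, -152.42681884765625), (6.57844352722168, 31.24022102355957), 0.17635153234004974) mean [ 547.29944 -152.19582]
white lips [257  98  18  88 860] ((534.9114990234375, -153.06597900390625), (14.272985458374023, 76.30339813232422), 1.5403814315795898) mean [ 536.28424 -150.97734]
dark endsTraceback (most recent call last):
  File "d.py", line 19, in <module>
    m=sub&(gr<70);m[:a]=0;m[b:]=0;m[:,:265]=0;m[:,296:]=0;rect(m,49,"dark")
                                                          ~~~~^^^^^^^^^^^^^
  File "d.py", line 12, in rect
    k,L,st,_=cv2.connectedComponentsWithStats(mask.astype(np.uint8));i=1+st[1:,4].argmax()
                                                                         ~~~~~~~~~~~~~~~^^
ValueError: attempt to get argmax of an empty sequence
```

Run:
```python
import cv2
a=cv2.imread("pics/w3.png")[60:260,225:355]
cv2.imwrite("pics/c3.png",cv2.resize(a,None,fx=3,fy=3,interpolation=cv2.INTER_CUBIC))
```

```text
(no output)
```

View pics/c3.png

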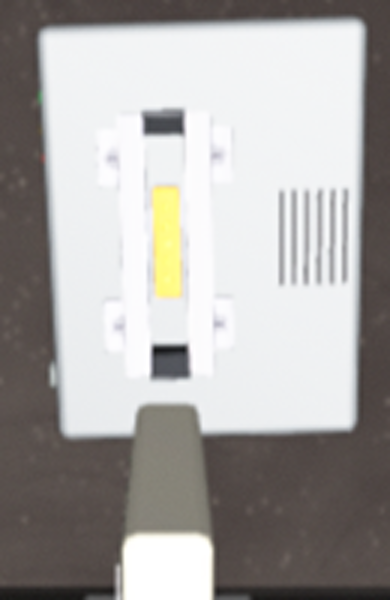

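Run:
```python
from h import *
p=capture("wrist");s=sense();print(s["eef_pos"])
for z in (206,208,210):print(z,onz(p,(195,280.7),z).round(1),onz(p,(195,270.7),z).round(1),onz(p,(195,290.7),z).round(1))
for z in (268,):print(z,onz(p,(238.3,281),z).round(1),onz(p,(238.3,266),z).round(1),onz(p,(238.3,296),z).round(1))
# bay dark ends inner/outer edges (crop rows 108,135 / 345,378) at z 49 and 44, cols mids
for r,c in((108,163.5),(135,163),(345,170),(378,170.5)):
    for z in(49,44,26):print(r,z,onz(p,(60+r/3,225+c/3),z).round(1)[:2])
```

```text
[ 547.51592024 -190.0613366   253.88426146]
206 [ 547.5 -160.9  206. ] [ 542.7 -160.9  206. ] [ 552.3 -161.   206. ]
208 [ 547.5 -160.4  208. ] [ 542.8 -160.4  208. ] [ 552.3 -160.4  208. ]
210 [ 547.5 -159.9  210. ] [ 542.8 -159.9  210. ] [ 552.2 -159.9  210. ]
268 [ 547.5 -159.2  268. ] [ 542.7 -159.2  268. ] [ 552.3 -159.2  268. ]
108 49 [ 546.8 -114.1]
108 44 [ 546.8 -114. ]
108 26 [ 546.7 -113.9]
135 49 [ 546.6 -121.5]
135 44 [ 546.6 -121.5]
135 26 [ 546.6 -121.8]
345 49 [ 548.6 -182.6]
345 44 [ 548.7 -183.6]
345 26 [ 548.7 -187.2]
378 49 [ 548.8 -192.8]
378 44 [ 548.8 -194. ]
378 26 [ 548.9 -198.2]
```

Emit:
jog_arm:
  series: "0.06 0 0 0 0 -0.0155 -1; 0.0935 0 0.08 0 0 -0.0155 -1; 0.0935 0 0.2 0 0 -0.0155 -1; 0.0935 0 0.3 0 0 -0.0155 -1; 0.0935 0 0.36 0 0 -0.0155 -1; 0.0935 0 0.385 0 0 -0.0155 -1; 0.0935 0 0.385 0 0 -0.0155 -1; 0.0935 0 0.385 0 0 -0.0155 -1"
  grip_force: 80

```text
time_s: 8.72
eef_pos: [548.0, -152.8, 101.1]
ee_rot: [0.001, 0.698, 0.716, 0.0]
force: [0.6, -0.1, 0.2]
grip_width: 0.103
grip_force: 81.5
```

Run:
```python
from h import *
p=capture("wrist");q=capture("side");s=sense();print(s["eef_pos"],s["ee_rot"],s["force"],s["grip_width"],s["time_s"])
a=cv2.resize(p["img"][200:400,215:345],None,fx=2.9,fy=2.9,interpolation=cv2.INTER_CUBIC)
b=cv2.resize(q["img"][155:235,285:345],(423,580),interpolation=cv2.INTER_CUBIC)
cv2.imwrite("pics/c4.png",cv2.hconcat([a[:580],b])[:,:,::-1])
```

```text
[ 547.88813235 -152.86804301  100.8707587 ] [8.03766054e-04 6.98313346e-01 7.15791704e-01 2.45672156e-04] [-0.51229036 -0.36751625 -1.61156919] 0.10537063651732247 8.825
```

View pics/c4.png

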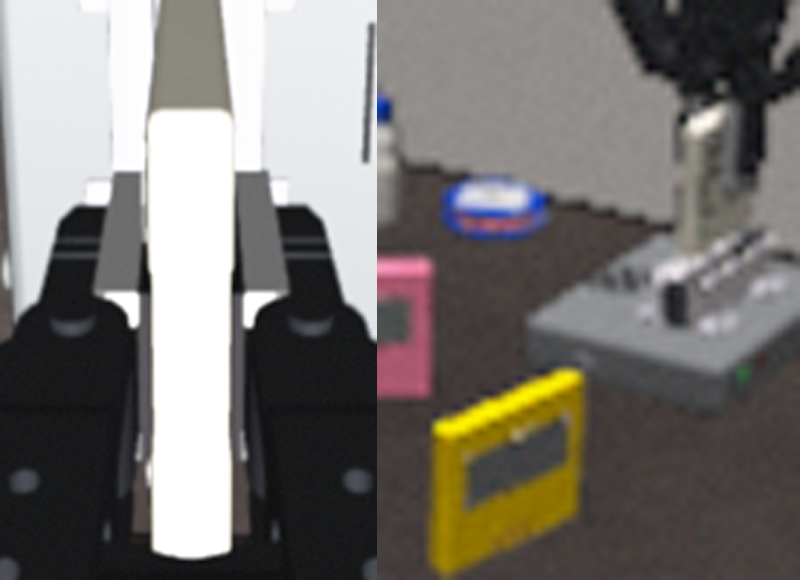

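The label hangs directly over the bay with its screen to the front (-x), and its white top face sits midway between the two lips. I'll lower it in stages and watch the force.

Emit:
jog_arm:
  series: "0 0 0.013 0 0 0 -1; 0 0 0.026 0 0 0 -1; 0 0 0.039 0 0 0 -1; 0 0 0.052 0 0 0 -1; 0 0 0.052 0 0 0 -1"

```text
time_s: 9.45
eef_pos: [547.4, -152.7, 78.7]
ee_rot: [-0.0, 0.698, 0.716, -0.0]
force: [-0.6, 1.2, -0.6]
grip_width: 0.103
grip_force: 81.8
```

Emit:
jog_arm:
  series: "0 0 0.006 0 0 0 -1; 0 0 0.012 0 0 0 -1; 0 0 0.017 0 0 0 -1; 0 0 0.02 0 0 0 -1; 0 0 0.02 0 0 0 -1; 0 0 0.02 0 0 0 -1"

```text
time_s: 10.2
eef_pos: [547.7, -152.9, 72.2]
ee_rot: [0.001, 0.698, 0.716, 0.0]
force: [-2.1, 1.7, 11.5]
grip_width: 0.108
grip_force: 83.6
```

Emit:
jog_arm:
  series: "0 0 0.003 0 0 0 -1; 0 0 0.005 0 0 0 -1; 0 0 0.005 0 0 0 -1; 0 0 0.005 0 0 0 -1"

```text
time_s: 10.7
eef_pos: [547.9, -152.9, 72.2]
ee_rot: [0.001, 0.698, 0.716, 0.0]
force: [-9.0, 3.6, 28.9]
grip_width: 0.106
grip_force: 86.4
```

Run:
```python
from h import *
p=capture("wrist");q=capture("side");s=sense();print(s["eef_pos"],s["force"],s["wrist_torque"],s["grip_width"],s["grip_force"],s["time_s"])
a=cv2.resize(p["img"][200:400,215:345],None,fx=2.9,fy=2.9,interpolation=cv2.INTER_CUBIC)
b=cv2.resize(q["img"][155:235,285:345],(423,580),interpolation=cv2.INTER_CUBIC)
cv2.imwrite("pics/c5.png",cv2.hconcat([a[:580],b])[:,:,::-1])
```

```text
[ 547.8716208  -152.86405283   72.12801001] [-11.29001912   3.68284612  29.60369098] [0.84044691 1.981823   0.02260298] 0.10611672788801635 86.37591004371643 10.8
```

View pics/c5.png

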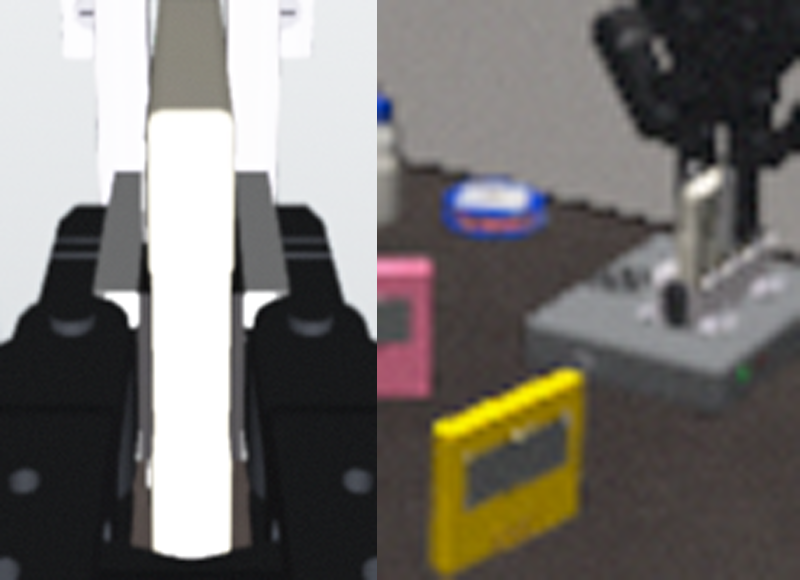

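The label sits between the lips with its screen to the front and hasn't slipped in the fingers. The TCP stopped hard at z 72.2 mm, which puts the foot at 26 mm, the bay floor. The push is 29 N and steady, so I'm handing in.

```bash
python3 -c "
from rig import *
print(finish_job())"
```

```text
the job is handed in; nothing more can be done
None
```

I handed the job in with the 62 mm label pressed fully home in the dock, screen to the front and still gripped, at 10.8 s of the 38 s allowed; the hand-in returned no verdict.

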